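Hold a filter cap half-turned in its bayonet

TASK

Fit the loose bayonet cap onto the air-filter housing on the bench: its two lugs go down through the two slots in the mouth until the flange rests on the rim, then turn it clockwise (seen from above) half of the way to the lock, so that its ears stand over the two small ribs on the side of the housing, the venting position, and not as far as the click. It is sprung and would turn back, so finish while still gripping the cap and holding it there; leave the tin, tape measure and sanding block where they are.

Things in the scene. Friction and masses are not known exactly. Their poses are not given: they have to be found in the camera images.
- cap_grip (a point): Loose bayonet cap, 0.2 kg, 72 mm high, upright on the bench. This point: on its axis, in its black grip bar, 55 mm above the underside. x runs along bar, ears and lugs; z up; half a turn about z gives the same shape. Bar 56 mm long (x), 14 mm thick (y), 32 to 72 mm above the underside. Flange 84 mm across at 22 to 32 mm, with two ears along x, 6 mm wide, 106 mm over both tips.
- cap_foot (a point): Centre of the cap's underside, same axes: the bevelled foot of its spigot, which is 52 mm across and 22 mm high. Two opposite lugs stick out of the spigot along x: 68 mm over both tips, 14 mm wide, 4 to 12 mm above the underside.
- housing: Filter housing fixed to the bench: open aluminium cylinder 96 mm across on a round foot plate 124 mm across. Origin on its axis at bench level, z up, x along the two slots in its mouth; half a turn changes only the latch's side. With the cap seated (flange on rim), cap_foot is 68 mm and cap_grip 123 mm above the bench. Stops prevent turning counter-clockwise.
- mouth (a point): Centre of the housing's open mouth, level with its rim, 90 mm above the bench; same axes. The mouth is 56 mm across, with two opposite slots along x, about 20 mm wide and 76 mm over both ends, through a ledge 8 mm thick; seated lugs lie below the ledge with 2 mm of play. The full turn to the lock is 90 degrees clockwise from above.
- half_rib (a point): Top of one of the two small brass ribs on the outer side of the rim, 4 mm wide, 55 mm from the axis, 180 degrees apart: half-way, 45 degrees clockwise (from above) of the slots.
- latch_ball (a point): Centre of the sprung ball (12 mm) of the latch, 95 mm above the bench, 57 mm from the axis, 80 degrees clockwise of one slot, in a steel block that reaches out to 73 mm and up to 102 mm. One ear meets it after about 70 degrees of turn, then clicks past it, and the cap is locked.
- dog_ring (a joint): Sprung ring in the housing, pushed round by the lugs: 0 at rest, growing with clockwise turning, rad, up to 1.48. Lugs that start centred in the slots meet it after 0.1 rad, so it reads about 0.1 less than the cap's turn from the slots (0.68 at half-way; above about 1.3 the latch has clicked). It pushes back with 0.04 N m at first, 0.08 N m at half-way.
- nail_tin: Bystander: open grey tin of nails, 71 mm across, 46 mm high; origin at the centre of its underside.
- tape_measure: Bystander: white tape measure, 36x95x62 mm; origin at its underside.
- sanding_block: Bystander: wooden sanding block, 66x112x34 mm; origin at the centre of its underside.

How it is judged:
On the way, in this order (a step that is already met when the one before it is completed fails the run):
1. the cap is seated: lugs through the slots, flange on the rim (horizontal distance between cap_grip and housing below 0.005 m and z of cap_grip in the frame of housing below 0.127 m and angle between cap_grip's own z axis and vertical below 0.08 rad), for 0.1 s.
2. the seated cap is turned half-way and gripped (all of step 1 and angle between the x axis of cap_grip and the x axis of housing, either way round between 0.585 and 0.985 rad and value of joint dog_ring above 0.35 rad and contact force between the fingers and cap above 1 N), for 0.3 s.
At the end, for the whole second after the job is handed in: The cap sits in the housing (axis within 5 mm, not more than 4 mm above seated, tilt under 0.08 rad), turned clockwise 0.785 rad +- 0.2 rad from the slots against its spring, still, and gripped by the fingers with over 1 N (all of step 2 and velocity of joint dog_ring between -0.1 and 0.1 rad/s); the arm keeps its last pose, push and grip.
It fails at once if the cap is turned past the click (value of joint dog_ring above 1.3 rad).
It fails at once if a bystander is moved by more than 30 mm (distance of any of nail_tin, tape_measure, sanding_block from where it was at the start of the episode above 0.03 m).
It also fails if it takes over 45 s, if anything falls off the work surface, if the arm or the gripper's body presses on something with over 40 N, if the wrist force passes 120 N, or if a joint passes its speed limit or range.

ROBOT

A 6-joint arm with a two-finger parallel gripper is mounted at the origin on a cart in front of the work surface, level with it; the furniture and walls round the work are solid. World frame = base frame: x ahead of the robot, y to its left, z up, the work surface at z = 0. Lengths are in m, angles in rad, forces in N, time in s.
With the tool pointing down it reaches from about 0.4 to 0.925 m from the base axis. Payload 12.5 kg.
Tool frame: the origin (TCP) lies at the very end of the fingers, on their centre line; the grasp point (between the pads) lies 19 mm behind it; z points along the fingers, y is the line along which they close (so a half turn about z gives the same grasp; the last joint's range is limited). The gripper opens to 95 mm and grips with 3 to 60 N. Pads are 20 mm wide; open, the fingers measure 119 mm over their backs; the gripper's body (75 mm by 180 mm) begins 59 mm behind the grasp point.
Start: joints at [-1.309, 0.491, 1.559, -0, 1.092, -0.106], TCP at [0.225, -0.583, 0.215] pointing down, gripper open.
Joint ranges: [-3.1, 3.1], [-0.84, 2.19], [0.05, 2.79], [-1.13, 4.28], [0.06, 2.93], [-2.69, 2.69]. Speed limits (rad/s): [2.22, 2.22, 2.79, 3.14, 3.14, 3.14].

INTERFACE

Orientations are given as a rotation vector (axis times angle).
In Python, from cell import env, camera, camera_info gives the robot as it stands.
- The arm moves only by the shell command python3 -m jog 'ROWS' [FORCE]. ROWS is a JSON object of lists of equal length, an entry for each row: "rotation": the turn, a rotation vector about the tool's x, y, z in degrees, a list of three; "offset": the shift along the tool's x, y, z in m, a list of three; "jaw": the finger opening in m, from 0 to 0.0951. In form: {"rotation": [[wx, wy, wz], ...], "offset": [[dx, dy, dz], ...], "jaw": [jaw, ...]}. A call has 1 to 8 rows; each row shifts and turns the commanded pose from where the row before left it, along the tool's axes as they then stand; what a row does not reach is not made up. A row lasts 1/12 s, in which the tool goes at most 41.7 mm and 7.16 degrees, less where a joint would pass 70% of its speed; a pose out of reach is approached as far as the arm can. A call with a gripper value outside its range is refused whole. The fingers move at their own pace and stop on an object; FORCE is the grip in N (left out, the last holds). Time passes only in rows, so rows that do not move let the fingers close. It gives the time, the measured TCP pose, the force, the opening and the grip force at its end, in the units of the state.
- env.observe(): the state, without advancing time (a new reading comes with each control period).
- camera(name): name is "scene" or "side" or "wrist"; returns the picture (420x560x3 uint8, red, green, blue); there is no depth.
- camera_info(name): a dict with "fx", "fy", "cx", "cy" (pixels), "k1" (the pictures are not rectified: a ray, as slopes to the right and down, at radius r is drawn at 1 + k1 r^2 times it, then the intrinsics apply), "extrinsics" (4x4, takes a point from camera to world coordinates). Camera axes: x right, y down, z forward; pixel columns grow to the right and rows downward; lengths in m; the calibration is good to about 2 mm. A picture is of the moment at which its call begins: read the wrist's pose just before it. camera_info takes no time and is no camera call; for the wrist camera it gives the pose at the moment of the call.
- env.hand_in(): hands the job in; it is judged then, once.
The state is a dict: "clock": time; "joints": joint angles; "joint_vel": joint speeds; "joint_efforts": joint torques, N m; "tool_pos": TCP position; "eef_rot": TCP orientation; "wrist_force": force on the tool from outside, world axes, zero at the start; "torque": the same for the moment, N m; "gripper_width": opening from 0.0 (shut) to 1.0 (fully open); "grasp_force": force on a finger pad.
Only numpy, scipy, OpenCV 4.12 (cv2) and the standard library are available. Lean on these libraries where they do the work, as an engineer would, in place of code of your own. Each camera call takes 0.05 s, during which the arm holds its last target. There are 200 camera calls.

## Working session

There is one attempt and no reset: what is moved stays moved. The work goes in short steps, Python scripts to look and compute and a shell command to move; the robot and the scene stay as the last step left them, time stands still between calls to the robot, and variables do not carry over. Pictures are saved under pics/ and viewed, at most 10 in all, crops included, and the job is handed in when it is done.

```bash
mkdir -p pics; ls
cat > h.py <<'E'
import numpy as np,cv2
from cell import env,camera,camera_info
from scipy.spatial.transform import Rotation as R
def snap(n,f):
    i=camera_info(n); p=camera(n); cv2.imwrite('pics/'+f,p[:,:,::-1]); return i,p
def ray(i,u,v):
    d=np.array([(u-i['cx'])/i['fx'],(v-i['cy'])/i['fy']]); s=d.copy()
    for _ in range(20): s=d/(1+i['k1']*(s@s))
    E=np.array(i['extrinsics']); w=E[:3,:3]@np.r_[s,1]; return E[:3,3],w/np.linalg.norm(w)
def onz(i,u,v,z):
    o,w=ray(i,u,v); return o+w*(z-o[2])/w[2]
def tri(*a):
    A=0;b=0
    for i,u,v in a:
        o,w=ray(i,u,v); P=np.eye(3)-np.outer(w,w); A=A+P; b=b+P@o
    x=np.linalg.solve(A,b); return x,[np.linalg.norm((np.eye(3)-np.outer(ray(*q)[1],ray(*q)[1]))@(x-ray(*q)[0])) for q in a]
def proj(i,p):
    E=np.linalg.inv(np.array(i['extrinsics'])); c=E[:3,:3]@p+E[:3,3]; s=c[:2]/c[2]; s=s*(1+i['k1']*(s@s)); return s*[i['fx'],i['fy']]+[i['cx'],i['cy']]
E
python3 - <<'E'
from h import *
for n in('scene','side'):
    i,p=snap(n,n+'0.png'); print(n,i['fx'],np.round(i['extrinsics'],3).tolist())
print(env.observe()); print(np.round(camera_info('wrist')['extrinsics'],3).tolist())
E
```

```text
pics
scene 382.4557698953149 [[-0.87, -0.332, 0.365, 0.17], [-0.494, 0.609, -0.621, 0.838], [-0.016, -0.72, -0.694, 0.669], [0.0, 0.0, 0.0, 1.0]]
side 455.4817967641005 [[-0.999, 0.028, -0.027, 0.534], [0.039, 0.662, -0.748, 0.964], [-0.003, -0.749, -0.663, 0.659], [0.0, 0.0, 0.0, 1.0]]
{'clock': 0.1, 'joints': array([-1.30859691e+00,  4.91467126e-01,  1.55939220e+00,  1.46074157e-05,
        1.09169775e+00, -1.05626697e-01]), 'joint_vel': array([ 2.46566560e-04, -2.15224479e-03,  9.84759742e-05,  1.51088252e-04,
       -3.60104819e-05,  3.98286333e-04]), 'joint_efforts': array([ 3.84836356e-03, -6.13620043e+01, -2.58607310e+01,  6.94210175e-02,
        4.69440117e-02, -3.05706180e-05]), 'tool_pos': array([ 0.22469496, -0.58298111,  0.21413889]), 'eef_rot': array([-3.08766729e+00, -5.74341848e-01,  9.81511002e-05]), 'wrist_force': array([-1.16249516,  0.48382014, -0.24021785]), 'torque': array([-0.00475053,  0.03389386,  0.02555293]), 'grasp_force': 0.0, 'gripper_width': 1.003789084388168}
[[0.36, -0.903, -0.234, 0.289], [-0.933, -0.349, -0.09, -0.558], [-0.0, 0.251, -0.968, 0.384], [0.0, 0.0, 0.0, 1.0]]
```

View pics/scene0.png

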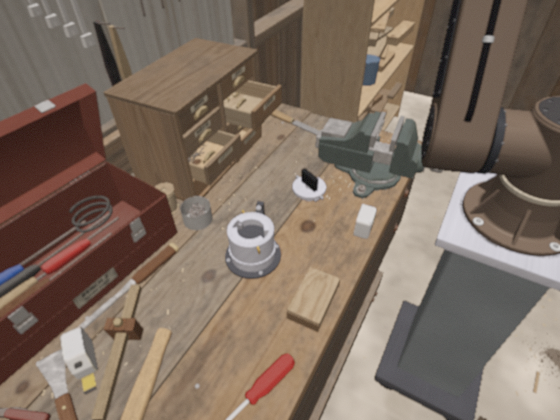

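View pics/side0.png

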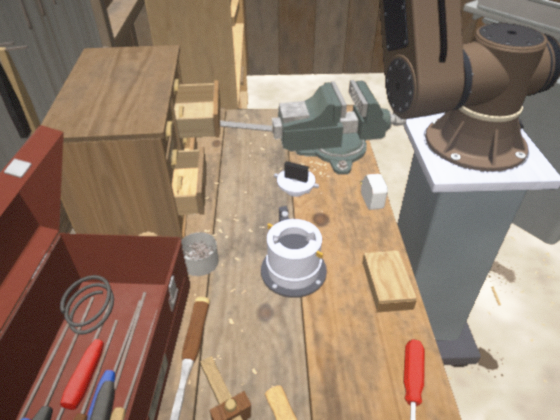

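The scene picture shows the cap at about (310,183) and the housing at (251,238). The side picture shows the cap at (296,176) and the housing mouth at (295,240), with the latch behind it at (284,213).

Run:
```python
from h import *
a,b=camera_info('scene'),camera_info('side')
for n,s,t in(('cap bar top',(310,173),(296,166)),('flange c',(310,188),(296,181)),('mouth c',(251,228),(295,238)),('latch',(260,207),(284,211))):
    x,e=tri((a,*s),(b,*t)); print(n,x.round(4),np.round(e,4))
p=[cv2.resize(cv2.imread('pics/%s0.png'%n)[y:y+140,x:x+100],None,fx=4,fy=4,interpolation=cv2.INTER_CUBIC) for n,x,y in(('scene',215,155),('side',248,152))]
cv2.imwrite('pics/m1.png',np.hstack(p))
```

```text
cap bar top [0.4729 0.167  0.0644] [0.0016 0.0016]
flange c [0.4712 0.1655 0.018 ] [0.0011 0.0011]
mouth c [0.4901 0.4082 0.0871] [0.0006 0.0006]
latch [0.5058 0.3464 0.0912] [0.0024 0.0024]
```

View pics/m1.png

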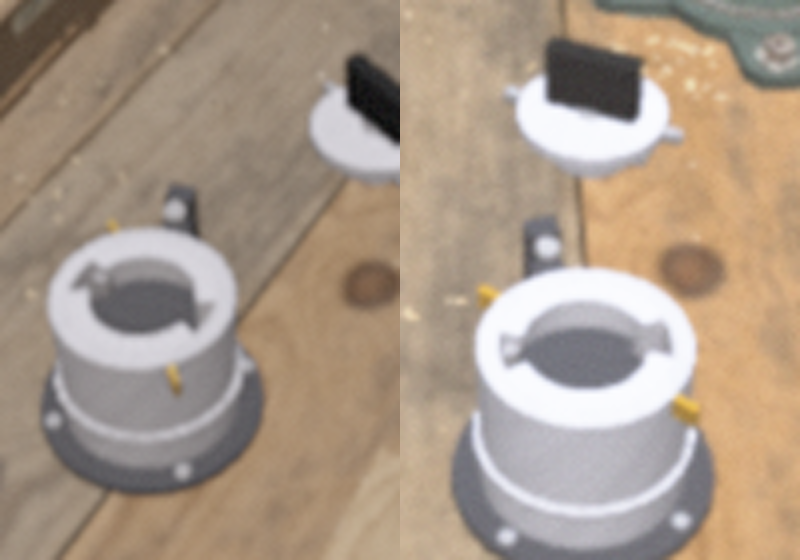

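The crops show clear features: cap ears at side-crop (511,93) and (676,134); slot ends at (508,345) and (662,335) in the side view and (88,275) and (205,312) in the scene view; the brass ribs; and the latch towards the robot's right.

Run:
```python
from h import *
a,b=camera_info('scene'),camera_info('side')
S=lambda x,y:(b,248+(x-400)/4,152+y/4); C=lambda x,y:(a,215+x/4,155+y/4)
yaw=lambda d:np.degrees(np.arctan2(d[1],d[0]))
e1,e2=onz(*S(511,93),.027),onz(*S(676,134),.027); print('ears',e1,e2,(e1+e2)/2,yaw(e2-e1))
b1,b2=onz(*S(552,41),.072),onz(*S(642,62),.072); print('bar',(b1+b2)/2,yaw(b2-b1))
for F,p,q in((S,(508,345),(662,335)),(C,(88,275),(205,312))):
    p,q=onz(*F(*p),.09),onz(*F(*q),.09); print('slot',p,q,(p+q)/2,yaw(q-p),np.linalg.norm(p-q))
for p,q in(((115,226),(487,295)),((175,378),(686,408))): print('rib',tri(C(*p),S(*q)))
print('latch',tri(C(176,208),S(547,246)))
# ellipse rims
print('vise',tri((a,400,125),(b,365,90)), tri((a,335,125),(b,285,105)))
print('rimside',[onz(*S(*p),.09) for p in((476,345),(696,345),(585,268),(585,428))])
print('rimscene',[onz(*C(*p),.09) for p in((48,300),(237,300),(140,228),(145,370))])
o=env.observe(); M=R.from_rotvec(o['eef_rot']).as_matrix(); print(M.round(3),yaw(M[:,0]),yaw(M[:,1]))
```

```text
ears [0.51657614 0.15234985 0.027     ] [0.42727945 0.19268989 0.027     ] [0.4719278  0.17251987 0.027     ] 155.68878270736914
bar [0.47068131 0.17578085 0.072     ] 156.08597613462533
slot [0.52498607 0.41102467 0.09      ] [0.45762729 0.40772991 0.09      ] [0.49130668 0.40937729 0.09      ] -177.19968611476955 0.06743930745446855
slot [0.52080485 0.41358267 0.09      ] [0.45443345 0.4063784  0.09      ] [0.48761915 0.40998053 0.09      ] -173.80509969144885 0.06676124631010584
rib (array([0.53352732, 0.37011646, 0.08118251]), [np.float64(0.0002707345670684703), np.float64(0.0002707345670684627)])
rib (array([0.45004642, 0.4431125 , 0.08061147]), [np.float64(0.0006119447316818274), np.float64(0.000611944731681813)])
latch (array([0.50533219, 0.35152415, 0.09268905]), [np.float64(0.00014444053685394362), np.float64(0.0001444405368540134)])
vise (array([0.31081773, 0.03056668, 0.17224057]), [np.float64(0.003158355389929345), np.float64(0.0031583553899292584)]) (array([ 0.48727434, -0.01229314,  0.10562954]), [np.float64(0.005143161717558157), np.float64(0.005143161717558222)])
rimside [array([0.53887216, 0.41044875, 0.09      ]), array([0.44344725, 0.41439049, 0.09      ]), array([0.48864054, 0.36384379, 0.09      ]), array([0.4944713 , 0.46017062, 0.09      ])]
rimscene [array([0.52894851, 0.43792148, 0.09      ]), array([0.4443307 , 0.39153715, 0.09      ]), array([0.51567786, 0.37166094, 0.09      ]), array([0.46070964, 0.45291261, 0.09      ])]
[[ 0.933  0.36  -0.   ]
 [ 0.36  -0.933  0.001]
 [ 0.    -0.001 -1.   ]] 21.07449450159883 -68.92549921219091
```

```bash
python3 -m jog '{"rotation":[[0,0,0],[0,0,0],[0,0,0],[0,0,0],[0,0,0],[0,0,0],[0,0,0],[0,0,0]],"offset":[[0,0,-0.03],[0,0,-0.03],[0,0,-0.03],[0.029,-0.0156,0],[0.029,-0.0156,0],[0.029,-0.0156,0],[0.029,-0.0156,0],[0.029,-0.0156,0]],"jaw":[0.095,0.095,0.095,0.095,0.095,0.095,0.095,0.095]}' 20
python3 -m jog '{"rotation":[[0,0,0],[0,0,0],[0,0,0],[0,0,0],[0,0,0],[0,0,0],[0,0,0],[0,0,0]],"offset":[[0.029,-0.0156,0],[0.029,-0.0156,0],[0.029,-0.0156,0],[0.029,-0.0156,0],[0.029,-0.0156,0],[0.029,-0.0156,0],[0.029,-0.0156,0],[0.029,-0.0156,0]],"jaw":[0.095,0.095,0.095,0.095,0.095,0.095,0.095,0.095]}'
```

```text
clock: 0.77
tool_pos: [0.3327, -0.4569, 0.3044]
eef_rot: [-3.088, -0.574, 0.0]
wrist_force: [0.6, -0.8, 0.4]
gripper_width: 1.001
grasp_force: 0.0
clock: 1.43
tool_pos: [0.5044, -0.2569, 0.3044]
eef_rot: [-3.088, -0.574, 0.001]
wrist_force: [1.2, -0.2, 0.0]
gripper_width: 1.001
grasp_force: 0.0
```

```bash
python3 -m jog '{"rotation":[[0,0,0],[0,0,0],[0,0,0],[0,0,0],[0,0,0],[0,0,0],[0,0,0],[0,0,0]],"offset":[[0.0095,-0.0315,0],[0.0095,-0.0315,0],[0.0095,-0.0315,0],[0.0095,-0.0315,0],[0.0095,-0.0315,0],[0.0095,-0.0315,0],[0.0095,-0.0315,0],[0.0095,-0.0315,0]],"jaw":[0.095,0.095,0.095,0.095,0.095,0.095,0.095,0.095]}'
python3 -m jog '{"rotation":[[0,0,0],[0,0,0],[0,0,0],[0,0,0],[0,0,0],[0,0,-7],[0,0,-7],[0,0,-7]],"offset":[[0.0095,-0.0315,0],[0.0095,-0.0315,0],[0.0095,-0.0315,0],[0.0095,-0.0315,0],[0.0095,-0.0315,0],[0,0,0],[0,0,0],[0,0,0]],"jaw":[0.095,0.095,0.095,0.095,0.095,0.095,0.095,0.095]}'
python3 -m jog '{"rotation":[[0,0,-7],[0,0,-7],[0,0,-7],[0,0,-7],[0,0,-7],[0,0,-7],[0,0,-7],[0,0,-7]],"offset":[[0,0,0],[0,0,0],[0,0,0],[0,0,0],[0,0,0],[0,0,0],[0,0,0],[0,0,0]],"jaw":[0.095,0.095,0.095,0.095,0.095,0.095,0.095,0.095]}'
python3 -m jog '{"rotation":[[0,0,-7],[0,0,-7],[0,0,-7],[0,0,-7],[0,0,-7],[0,0,-7],[0,0,-7],[0,0,-7]],"offset":[[0,0,0],[0,0,0],[0,0,0],[0,0,0],[0,0,0],[0,0,0],[0,0,0],[0,0,0]],"jaw":[0.095,0.095,0.095,0.095,0.095,0.095,0.095,0.095]}'
python3 - <<'E'
from h import *
i,p=snap('wrist','w1.png'); np.save('w1.npy',i,allow_pickle=True); o=env.observe();M=R.from_rotvec(o['eef_rot']).as_matrix(); print(np.degrees(np.arctan2(M[1,0],M[0,0])),o['joints'].round(2),o['tool_pos'])
E
```

```text
clock: 2.1
tool_pos: [0.4834, 0.0056, 0.3045]
eef_rot: [3.089, 0.574, -0.0]
wrist_force: [1.0, 0.2, 0.3]
gripper_width: 0.998
grasp_force: 0.0
clock: 2.77
tool_pos: [0.4713, 0.1688, 0.3043]
eef_rot: [2.928, 1.139, -0.001]
wrist_force: [-0.4, -1.2, -0.1]
gripper_width: 0.995
grasp_force: 0.0
clock: 3.43
tool_pos: [0.4715, 0.1681, 0.3044]
eef_rot: [-2.052, -2.378, 0.001]
wrist_force: [0.1, -1.3, -0.7]
gripper_width: 0.998
grasp_force: 0.0
clock: 4.1
tool_pos: [0.4715, 0.1681, 0.3044]
eef_rot: [-0.695, -3.063, 0.001]
wrist_force: [0.1, 0.1, -0.2]
gripper_width: 0.997
grasp_force: 0.0
154.93900443287487 [ 0.21  0.22  1.73 -0.    1.19 -0.92] [0.47149437 0.16805785 0.30435973]
```

View pics/w1.png

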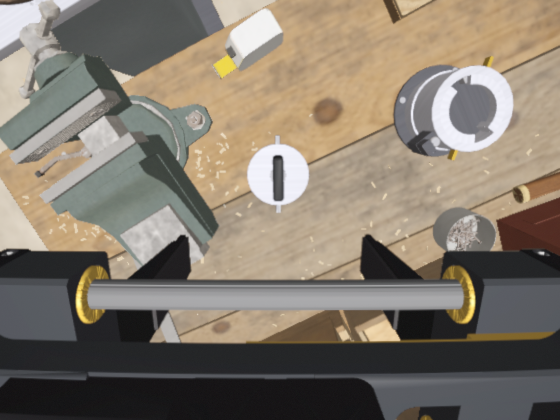

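The wrist picture shows the cap below: ears at (278,138) and (279,211), bar top from about (278,156) to (279,200). The housing mouth is at about (473,109), with the ribs at (490,62) and (455,155).

Run:
```python
from h import *
i=np.load('w1.npy',allow_pickle=True).item(); b=camera_info('side')
yaw=lambda d:np.degrees(np.arctan2(d[1],d[0]))
e=[onz(i,*p,.027) for p in((278,138),(279,211))]; print(e,(e[0]+e[1])/2,yaw(e[0]-e[1]),np.linalg.norm(e[0]-e[1]))
t=[onz(i,*p,.072) for p in((278,156),(279,200))]; print(t,(t[0]+t[1])/2,yaw(t[0]-t[1]))
S=lambda x,y:(b,248+(x-400)/4,152+y/4)
print('ears tri',tri((i,278,138),S(511,93)),tri((i,279,211),S(676,134)))
r=[tri((i,490,62),S(686,408)),tri((i,455,155),S(487,295))]; print(r,yaw(r[1][0]-r[0][0])+45)
print('mouth',onz(i,473,109,.09), 'proj', proj(i,np.array([.489,.410,.09])))
im=cv2.imread('pics/w1.png'); cv2.imwrite('pics/w1c.png',np.hstack([cv2.resize(im[125:225,230:330],None,fx=4,fy=4,interpolation=2),cv2.resize(im[55:165,410:520],(400,400),interpolation=2)]))
```

```text
[array([0.42585875, 0.19324539, 0.027     ]), array([0.51756326, 0.15120601, 0.027     ])] [0.471711  0.1722257 0.027    ] 155.37222818112167 0.10088124615966813
[array([0.44335375, 0.18452618, 0.072     ]), array([0.49349511, 0.16207881, 0.072     ])] [0.46842443 0.17330249 0.072     ] 155.88281143169831
ears tri (array([0.47110032, 0.1909508 , 0.05304349]), [np.float64(0.046378875685494626), np.float64(0.0463788756854945)]) (array([0.46957517, 0.16938276, 0.03357911]), [np.float64(0.04784873789492606), np.float64(0.04784873789492604)])
[(array([0.4498344 , 0.44604453, 0.08456995]), [np.float64(0.0009133664599562744), np.float64(0.0009133664599563006)]), (array([0.53230554, 0.37551868, 0.08557144]), [np.float64(0.0012154994609477404), np.float64(0.0012154994609473956)])] 4.464328248865691
mouth [0.48863488 0.4092478  0.09      ] proj [473.70853764 109.01644198]
```

View pics/w1c.png

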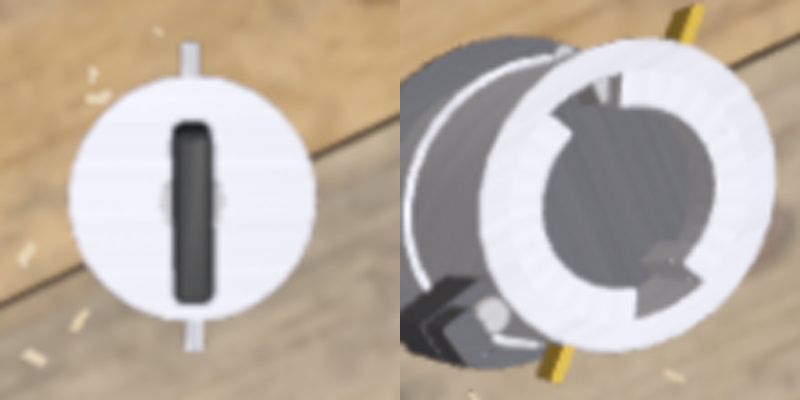

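The crop confirms the bar at columns 278±5, with its end face just visible at the top. In the right half, the slots and ribs agree with a housing yaw of about 4.5°. The vise lies on the left, so I check its clearance before going down.

Run:
```python
from h import *
i=np.load('w1.npy',allow_pickle=True).item(); b=camera_info('side'); a=camera_info('scene')
c=np.array([.4715,.1724]);X=np.array([-.909,.416]);Y=np.array([.416,.909])
for uv in((217,228),(185,180),(210,115),(130,95),(160,215),(175,265)):
  for z in(.03,.11,.17):
    d=onz(i,*uv,z)[:2]-c; print(uv,z,'tx,ty',(d@X).round(3),(d@Y).round(3))
S=lambda x,y:(b,248+(x-400)/4,152+y/4)
print(tri((i,277.5,135.5),S(676,134)),tri((i,278.5,212.5),S(511,93)),tri((i,278,158.3),S(642,62)),tri((i,278,200.7),S(552,41)))
im=[cv2.resize(cv2.imread('pics/%s0.png'%n)[80:200,x:x+160],None,fx=2.5,fy=2.5) for n,x in(('scene',290),('side',230))]
cv2.imwrite('pics/v.png',np.hstack(im))
```

```text
(217, 228) 0.03 tx,ty -0.073 -0.089
(217, 228) 0.11 tx,ty -0.048 -0.073
(217, 228) 0.17 tx,ty -0.028 -0.062
(185, 180) 0.03 tx,ty -0.004 -0.128
(185, 180) 0.11 tx,ty 0.009 -0.106
(185, 180) 0.17 tx,ty 0.019 -0.089
(210, 115) 0.03 tx,ty 0.081 -0.088
(210, 115) 0.11 tx,ty 0.079 -0.073
(210, 115) 0.17 tx,ty 0.078 -0.062
(130, 95) 0.03 tx,ty 0.109 -0.191
(130, 95) 0.11 tx,ty 0.102 -0.157
(130, 95) 0.17 tx,ty 0.097 -0.132
(160, 215) 0.03 tx,ty -0.053 -0.168
(160, 215) 0.11 tx,ty -0.031 -0.138
(160, 215) 0.17 tx,ty -0.014 -0.116
(175, 265) 0.03 tx,ty -0.13 -0.154
(175, 265) 0.11 tx,ty -0.094 -0.127
(175, 265) 0.17 tx,ty -0.067 -0.107
(array([0.4249814 , 0.19365124, 0.02737077]), [np.float64(0.002411024894437047), np.float64(0.0024110248944371024)]) (array([0.51798957, 0.14988607, 0.02575715]), [np.float64(0.0015539961246213284), np.float64(0.0015539961246213267)]) (array([0.44642949, 0.18317801, 0.06961327]), [np.float64(0.00033340309943829025), np.float64(0.00033340309943830456)]) (array([0.49427032, 0.1602846 , 0.06840241]), [np.float64(0.0002764930472821649), np.float64(0.0002764930472821499)])
```

View pics/v.png

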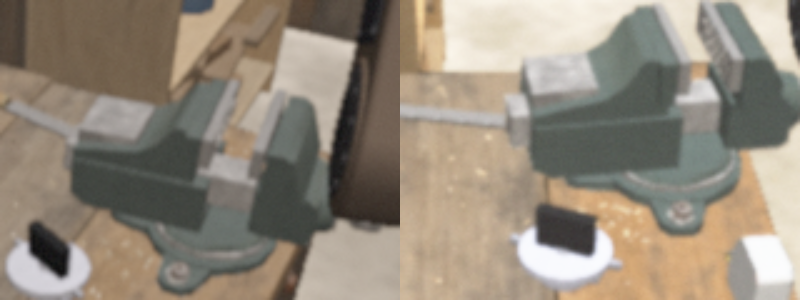

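The vise crop shows a low body ledge facing the cap, with the tall jaws set further back; I triangulate the ledge and jaw.

Run:
```python
from h import *
b=camera_info('side'); a=camera_info('scene')
c=np.array([.4715,.1724]);X=np.array([-.909,.416]);Y=np.array([.416,.909])
s=lambda x,y:(a,290+x/2.5,80+y/2.5); S=lambda x,y:(b,230+(x-400)/2.5,80+y/2.5)
for n,p,q in(('ledgeL',(72,163),(531,118)),('ledgeR',(208,188),(683,122)),('anvil',(130,142),(598,95)),('jaw near top',(205,165),(682,92)),('jawtop far',(222,90),(635,12))):
  x,e=tri(s(*p),S(*q)); print(n,x.round(3),e[0].round(4),'tx,ty',((x[:2]-c)@X).round(3),((x[:2]-c)@Y).round(3))
```

```text
ledgeL [0.496 0.07  0.091] 0.0082 tx,ty -0.065 -0.083
ledgeR [0.355 0.049 0.083] 0.0023 tx,ty 0.055 -0.16
anvil [0.437 0.063 0.121] 0.0013 tx,ty -0.014 -0.113
jaw near top [0.36  0.059 0.118] 0.0 tx,ty 0.055 -0.149
jawtop far [ 0.389 -0.07   0.128] 0.0035 tx,ty -0.026 -0.255
```

```bash
python3 -m jog '{"rotation":[[0,0,-0.5],[0,0,0],[0,0,0],[0,0,0],[0,0,0],[0,0,0],[0,0,0],[0,0,0]],"offset":[[0.002,0.004,0],[0,0,0.035],[0,0,0.035],[0,0,0.035],[0,0,0.035],[0,0,0.03],[0,0,0.03],[0,0,0.02]],"jaw":[0.095,0.095,0.095,0.095,0.095,0.095,0.095,0.08]}' 30
python3 -m jog '{"rotation":[[0,0,0],[0,0,0],[0,0,0],[0,0,0]],"offset":[[0,0,0.02],[0,0,0.015],[0,0,0.01],[0,0,0]],"jaw":[0.07,0.06,0.05,0.04]}'
python3 -m jog '{"rotation":[[0,0,0],[0,0,0],[0,0,0],[0,0,0],[0,0,0],[0,0,0],[0,0,0],[0,0,0]],"offset":[[0,0,0],[0,0,0],[0,0,0],[0,0,0],[0,0,0],[0,0,0],[0,0,0],[0,0,0]],"jaw":[0.03,0.02,0.01,0.01,0.01,0.01,0.01,0.01]}' 40
```

```text
clock: 4.82
tool_pos: [0.4707, 0.1726, 0.0821]
eef_rot: [-0.698, -3.061, 0.002]
wrist_force: [-0.6, -0.4, 0.4]
gripper_width: 0.968
grasp_force: 0.0
clock: 5.15
tool_pos: [0.4708, 0.1725, 0.0379]
eef_rot: [-0.695, -3.061, 0.002]
wrist_force: [0.9, 0.6, -0.3]
gripper_width: 0.703
grasp_force: 0.0
clock: 5.82
tool_pos: [0.4716, 0.1725, 0.0397]
eef_rot: [0.691, 3.064, -0.0]
wrist_force: [-1.6, -0.9, -1.6]
gripper_width: 0.149
grasp_force: 2.8
```

```bash
python3 -m jog '{"rotation":[[0,0,0],[0,0,0],[0,0,0],[0,0,0],[0,0,0],[0,0,0],[0,0,0],[0,0,0]],"offset":[[0,0,0],[0,0,0],[0,0,-0.01],[0,0,-0.02],[0,0,-0.03],[0,0,-0.03],[0,0,-0.03],[0,0,-0.02]],"jaw":[0,0,0,0,0,0,0,0]}' 40
python3 -m jog '{"rotation":[[0,0,0],[0,0,0],[0,0,0],[0,0,0],[0,0,0],[0,0,0],[0,0,0],[0,0,0]],"offset":[[0.0104,0.0278,0],[0.0104,0.0278,0],[0.0104,0.0278,0],[0.0104,0.0278,0],[0.0104,0.0278,0],[0.0104,0.0278,0],[0.0104,0.0278,0],[0.0104,0.0278,0]],"jaw":[0,0,0,0,0,0,0,0]}'
python3 -m jog '{"rotation":[[0,0,-5.8],[0,0,-5.8],[0,0,-5.8],[0,0,-5.8],[0,0,-5.8],[0,0,0],[0,0,0],[0,0,0]],"offset":[[0,0,0],[0,0,0],[0,0,0],[0,0,0],[0,0,0],[0,0,0],[0,0,0],[0,0,0]],"jaw":[0,0,0,0,0,0,0,0]}'
python3 - <<'E'
from h import *
i,p=snap('wrist','w2.png'); j,q=snap('scene','s2.png'); k,r=snap('side','d2.png'); np.save('w2.npy',i,allow_pickle=True); o=env.observe();M=R.from_rotvec(o['eef_rot']).as_matrix(); print(np.degrees(np.arctan2(M[1,0],M[0,0])),o['joints'].round(2),o['tool_pos'],o['grasp_force'])
cv2.imwrite('pics/m2.png',np.hstack([cv2.resize(x[y:y+150,u:u+100,::-1],None,fx=4,fy=4,interpolation=2) for x,u,y in((q,200,135),(r,246,130))]))
E
```

```text
clock: 6.48
tool_pos: [0.4718, 0.1727, 0.1829]
eef_rot: [0.691, 3.062, 0.002]
wrist_force: [-0.1, 0.0, -2.2]
gripper_width: 0.145
grasp_force: 40.0
clock: 7.15
tool_pos: [0.4915, 0.4105, 0.1802]
eef_rot: [-0.691, -3.065, 0.0]
wrist_force: [-0.1, -0.6, -2.3]
gripper_width: 0.143
grasp_force: 40.0
clock: 7.82
tool_pos: [0.4918, 0.4091, 0.1799]
eef_rot: [0.093, -3.14, 0.0]
wrist_force: [-0.3, 0.7, -2.7]
gripper_width: 0.144
grasp_force: 40.0
-176.52490964299014 [ 0.59  0.55  1.56 -0.    1.04 -1.04] [0.4918636  0.40910471 0.17969597] 39.99978303909302
```

View pics/m2.png

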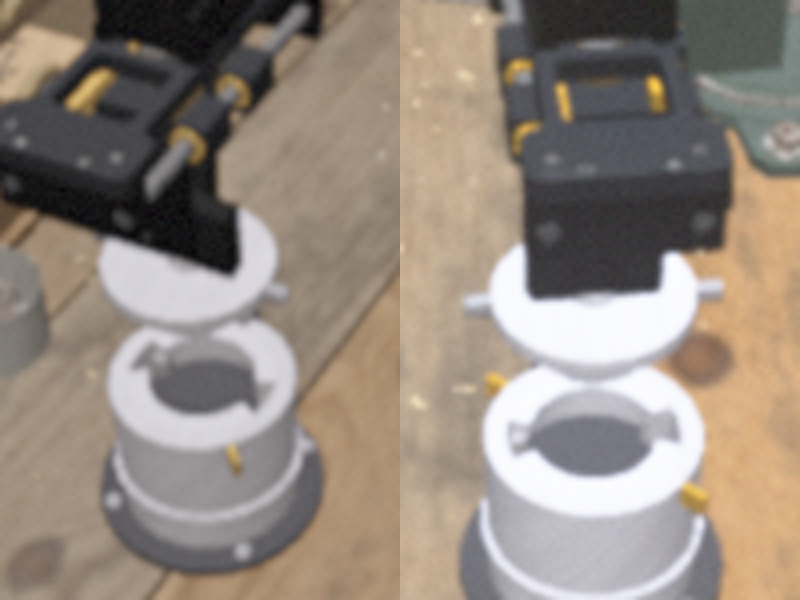

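View pics/w2.png

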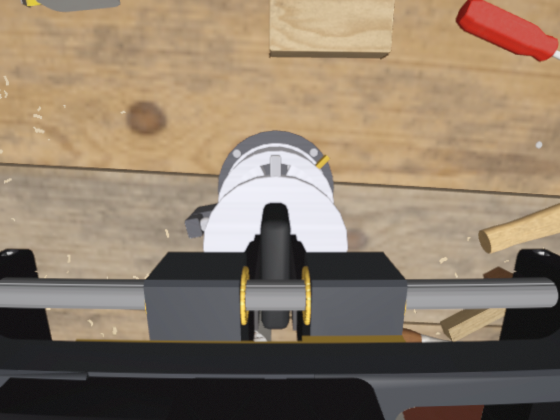

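The montage shows the cap above the mouth. The flange spans side columns 490–698 and scene columns 98–278, with the rim below it. The wrist view shows the foot plate's left, far and right edges at (218,185), (276,131) and (334,185). I fit circles to the rim and flange in the same pictures to get the relative offset.

```bash
cat > fit.py <<'E'
from h import *
from scipy.optimize import least_squares
a,b=camera_info('scene'),camera_info('side'); w=np.load('w2.npy',allow_pickle=True).item()
th=np.linspace(0,2*np.pi,720)
def ext(i,c,r,z):
    P=np.array([proj(i,np.array([c[0]+r*np.cos(t),c[1]+r*np.sin(t),z])) for t in th]); return dict(L=P[:,0].min(),R=P[:,0].max(),T=P[:,1].min(),B=P[:,1].max())
def fit(obs,c0):
    def f(c): return [ext(i,c,r,z)[k]-v for i,r,z,k,v in obs]
    s=least_squares(f,c0,x_scale=.01,diff_step=1e-3); print(s.x.round(4),np.round(s.fun,1))
X=lambda x:246+(x-400)/4; Y=lambda y:130+y/4; U=lambda x:200+x/4; V=lambda y:135+y/4
rim=[(b,.048,.09,'L',X(482)),(b,.048,.09,'R',X(705)),(b,.048,.09,'B',Y(515)),(a,.048,.09,'L',U(107)),(a,.048,.09,'R',U(298)),(a,.048,.09,'B',V(446))]
E
python3 - <<'E'
from fit import *
print('rim');fit(rim,[.49,.41]);fit(rim[:3],[.49,.41]);fit(rim[3:],[.49,.41])
z=.1797-.0397+.032
fl=[(b,.042,z,'L',X(490)),(b,.042,z,'R',X(698)),(b,.042,z-.01,'B',Y(366)),(a,.042,z,'L',U(98)),(a,.042,z,'R',U(278)),(a,.042,z-.01,'B',V(330))]
print('flange');fit(fl,[.49,.41]);fit(fl[:3],[.49,.41]);fit(fl[3:],[.49,.41])
y=lambda d:np.degrees(np.arctan2(d[1],d[0]))
e1,e2=onz(b,X(465),Y(303),z-.005),onz(b,X(722),Y(288),z-.005); print('ears',e1,e2,(e1+e2)/2,y(e1-e2))
s1,s2=onz(b,X(511),Y(437),.09),onz(b,X(676),Y(427),.09); print('slots',(s1+s2)/2,y(s1-s2))
print('wristfoot',ext(w,[.4885,.4095],.062,.006),ext(w,[.4918,.409],.042,z))
E
```

```text
rim
[0.4905 0.4107] [ 0.7  0.2 -0.5 -0.2 -1.  -0.3]
[0.4914 0.4118] [ 0.2 -0.2  0. ]
[0.4889 0.4109] [ 0.4 -0.4  0. ]
flange
[0.4925 0.4065] [ 0.  -0.3  1.3  0.9 -0.  -0.8]
[0.492  0.4037] [ 0.2 -0.2  0. ]
[0.492  0.4088] [ 0.4 -0.4  0. ]
ears [0.54481743 0.41172748 0.167     ] [0.43964972 0.40689142 0.167     ] [0.49223358 0.40930945 0.167     ] 2.6328505607023116
slots [0.49123074 0.41180597 0.09      ] 2.4478455283901157
wristfoot {'L': np.float64(217.62235233291284), 'R': np.float64(334.04250297175827), 'T': np.float64(129.40686045054073), 'B': np.float64(243.86001060381508)} {'L': np.float64(202.577717362275), 'R': np.float64(347.6715444847112), 'T': np.float64(178.78342893148542), 'B': np.float64(314.58448425175663)}
```

```bash
python3 -m jog '{"rotation":[[0,0,-0.5],[0,0,0],[0,0,0],[0,0,0],[0,0,0],[0,0,0],[0,0,0],[0,0,0]],"offset":[[0.0015,0.0015,0],[0,0,0.015],[0,0,0.015],[0,0,0.012],[0,0,0.004],[0,0,0.003],[0,0,0.002],[0,0,0]],"jaw":[0,0,0,0,0,0,0,0]}'
python3 -m jog '{"rotation":[[0,0,0],[0,0,0],[0,0,0],[0,0,0]],"offset":[[0,0,0.002],[0,0,0.002],[0,0,0.001],[0,0,0]],"jaw":[0,0,0,0]}'
```

```text
clock: 8.63
tool_pos: [0.4904, 0.4106, 0.1287]
eef_rot: [-0.112, 3.139, 0.0]
wrist_force: [-0.8, -0.3, -0.3]
gripper_width: 0.146
grasp_force: 40.0
clock: 8.97
tool_pos: [0.4903, 0.4105, 0.1235]
eef_rot: [0.112, -3.14, 0.0]
wrist_force: [0.1, -0.2, -2.7]
gripper_width: 0.144
grasp_force: 40.0
```

```bash
python3 -m jog '{"rotation":[[0,0,0],[0,0,0],[0,0,0],[0,0,0]],"offset":[[0,0,0.002],[0,0,0.002],[0,0,0.002],[0,0,0]],"jaw":[0,0,0,0]}'
python3 -m jog '{"rotation":[[0,0,0],[0,0,0],[0,0,0],[0,0,0],[0,0,0],[0,0,0]],"offset":[[0,0,0.002],[0,0,0.002],[0,0,0.002],[0,0,0.002],[0,0,0.001],[0,0,0]],"jaw":[0,0,0,0,0,0]}'
```

```text
clock: 9.3
tool_pos: [0.4902, 0.4104, 0.1171]
eef_rot: [0.112, -3.139, 0.001]
wrist_force: [-0.3, -0.1, -1.1]
gripper_width: 0.146
grasp_force: 40.0
clock: 9.8
tool_pos: [0.4902, 0.4105, 0.1083]
eef_rot: [0.112, -3.139, 0.001]
wrist_force: [0.7, 0.1, -2.2]
gripper_width: 0.148
grasp_force: 40.0
```

```bash
python3 -m jog '{"rotation":[[0,0,0],[0,0,0],[0,0,0]],"offset":[[0,0,0.0005],[0,0,0.0005],[0,0,0]],"jaw":[0,0,0]}'
python3 - <<'E'
from h import *
o=env.observe(); print(o['wrist_force'],o['torque'],np.degrees(np.arctan2(*R.from_rotvec(o['eef_rot']).as_matrix()[[1,0],0])))
E
```

```text
clock: 10.05
tool_pos: [0.4904, 0.4106, 0.1077]
eef_rot: [-0.112, 3.139, 0.0]
wrist_force: [0.2, 0.9, -1.9]
gripper_width: 0.144
grasp_force: 40.0
[ 0.21942445  0.86681738 -1.87406944] [ 0.11890815 -0.16386684  0.01814499] -175.92621373941608
```

```bash
python3 -m jog '{"rotation":[[0,0,0],[0,0,0],[0,0,0]],"offset":[[0,0,0.0005],[0,0,0.0005],[0,0,0]],"jaw":[0,0,0]}'
python3 -m jog '{"rotation":[[0,0,0],[0,0,0],[0,0,0]],"offset":[[0,0,0.0005],[0,0,0],[0,0,0]],"jaw":[0,0,0]}'
```

```text
clock: 10.3
tool_pos: [0.4904, 0.4106, 0.1076]
eef_rot: [-0.112, 3.139, 0.0]
wrist_force: [-0.9, -1.3, 7.2]
gripper_width: 0.147
grasp_force: 40.0
clock: 10.55
tool_pos: [0.4905, 0.4106, 0.1076]
eef_rot: [-0.112, 3.139, 0.001]
wrist_force: [-1.8, -2.7, 12.0]
gripper_width: 0.145
grasp_force: 40.0
```

```bash
python3 -m jog '{"rotation":[[0,0,0],[0,0,3],[0,0,3],[0,0,3],[0,0,3],[0,0,3],[0,0,0]],"offset":[[0,0,-0.0008],[0,0,0],[0,0,0],[0,0,0],[0,0,0],[0,0,0],[0,0,0]],"jaw":[0,0,0,0,0,0,0]}'
python3 - <<'E'
from h import *
o=env.observe(); print(o['wrist_force'],o['torque'],np.degrees(np.arctan2(*R.from_rotvec(o['eef_rot']).as_matrix()[[1,0],0])))
E
```

```text
clock: 11.13
tool_pos: [0.4904, 0.4103, 0.1076]
eef_rot: [0.304, 3.126, -0.0]
wrist_force: [-0.6, -2.8, 5.3]
gripper_width: 0.146
grasp_force: 40.0
[-0.64489525 -2.75650511  5.31515162] [-0.36900887  0.09957372  0.04161567] 168.90161695661666
```

Turning freely with a small spring moment; I continue to half-way.

```bash
python3 -m jog '{"rotation":[[0,0,3],[0,0,3],[0,0,3],[0,0,3],[0,0,3],[0,0,3],[0,0,3],[0,0,3]],"offset":[[0,0,0],[0,0,0],[0,0,0],[0,0,0],[0,0,0],[0,0,0],[0,0,0],[0,0,0]],"jaw":[0,0,0,0,0,0,0,0]}'
python3 -m jog '{"rotation":[[0,0,3],[0,0,2.5],[0,0,0],[0,0,0],[0,0,0],[0,0,0]],"offset":[[0,0,0],[0,0,0],[0,0,0],[0,0,0],[0,0,0],[0,0,0]],"jaw":[0,0,0,0,0,0]}'
python3 - <<'E'
from h import *
i,p=snap('wrist','w3.png'); j,q=snap('scene','s3.png'); k,r=snap('side','d3.png')
o=env.observe(); print(o['wrist_force'],o['torque'],np.degrees(np.arctan2(*R.from_rotvec(o['eef_rot']).as_matrix()[[1,0],0])))
cv2.imwrite('pics/m3.png',np.hstack([cv2.resize(x[y:y+150,u:u+100,::-1],None,fx=4,fy=4,interpolation=2) for x,u,y in((q,200,155),(r,246,150))]))
E
```

```text
clock: 11.8
tool_pos: [0.4901, 0.4102, 0.1076]
eef_rot: [0.946, 2.996, -0.001]
wrist_force: [-3.5, -3.7, 8.3]
gripper_width: 0.143
grasp_force: 40.0
clock: 12.3
tool_pos: [0.4901, 0.4103, 0.1076]
eef_rot: [1.085, 2.948, -0.001]
wrist_force: [-2.9, -4.3, 7.7]
gripper_width: 0.147
grasp_force: 40.0
[-3.15893947 -3.78656239  6.77802661] [-0.4750405   0.49536569  0.04085599] 139.57629221126254
```

View pics/m3.png

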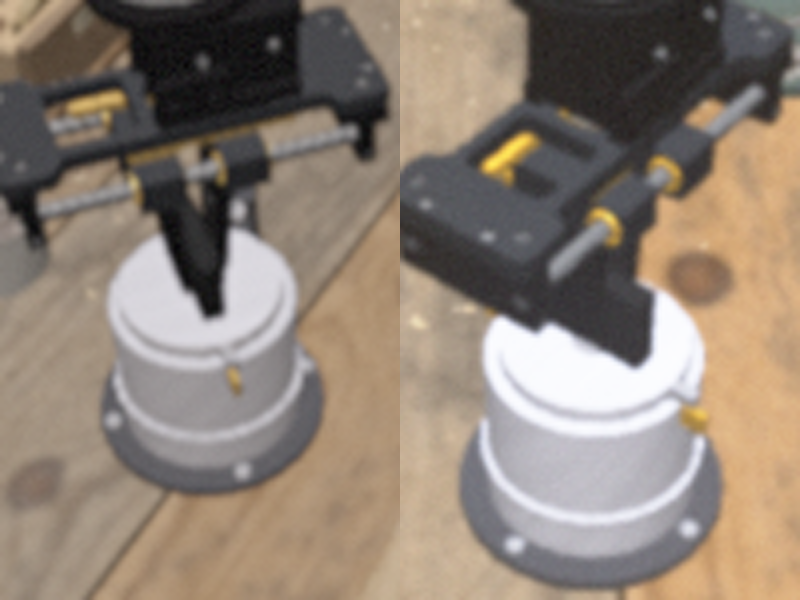

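Both views show the flange flush on the rim and the ear directly over the brass rib (scene crop (232,365), side crop (690,400)). The cap is gripped at 40 N, so I hand in.

```bash
python3 -c "
from cell import env
print(env.hand_in())"
```

```text
the job is handed in; nothing more can be done
None
```

The cap is seated flush on the rim and turned about 45° clockwise, with the visible ear over its brass rib. It was still gripped at 40 N when I handed the job in, and no verdict came back.

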